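Gauge the dark frame strip on the mounting bench

TASK

Check the thickness of the dark reddish-brown frame strip with the yellow, blue-handled bridge gauge: pick the gauge up, lower it gently astride the strip until both its legs stand flat on the bench and its sprung foot rests on top of the strip near the middle of its length, and only then let go, leaving the gauge standing there by itself with its reading. Do not push the strip out of its place, and leave the pale strip and the green paperweight where they lie.

Things in the scene. Friction and masses are not known exactly. Their poses are not given: they have to be found in the camera images.
- gauge: Loose bridge gauge, upright, 0.5 kg. Origin: centre, at sole level; z up. Two yellow legs 46 (x) by 12 (y) by 60 mm tall at y +-44: 76 mm clear between, 100 overall. Crossbar 34 (x) by 100 (y), 60 to 74 mm up. Grip: blue handle on top centre, 28 mm square (sides along x, y), 74 to 132 mm up. A part passes under it along its x. Round foot, 20 mm wide, on the centre line, red pointer.
- gauge_foot (a joint): Sprung foot of the gauge, m: 0 = fully down (so with nothing under it), its underside 2 mm above sole level; grows to 0.05 at most as a part pushes it up. With the legs on the bench it reads the part's height less 2 mm: 0.022 on the dark strip, 0.010 on the pale one. Soft spring, 1 to 2 N, less than the gauge's weight: the gauge stands by itself.
- dark_strip: The part to gauge: loose dark reddish-brown hardwood frame strip with two thin brass lines along its flat top, 150 mm long (its x) by 28 mm wide (its y) by 24 mm high, lying flat on the bench; origin at the centre of its underside, z up.
- pale_strip: Bystander: loose plain pale wood strip, 150 mm (x) by 28 mm (y) by 12 mm high, lying flat; origin at the centre of its underside. Leave alone.
- paperweight: Bystander: loose green stone block paperweight, 90 mm (x) by 40 mm (y) by 36 mm high; origin at the centre of its underside. Leave alone.

How it is judged:
By the outcome, as a careful person would: the job done as asked, in the order asked, and still so for the second after the job is handed in, with the robot touching nothing.
It also fails if it takes over 38 s, if anything falls off the work surface, if the arm or the gripper's body presses on something with over 40 N, if the wrist force passes 120 N, or if a joint passes its speed limit or range.

ROBOT

A 6-joint arm with a two-finger parallel gripper is mounted at the origin on the work surface. World frame = base frame: x ahead of the robot, y to its left, z up, the work surface at z = 0. Lengths are in mm, angles in rad, forces in N, time in s.
With the tool pointing down it reaches from about 350 to 850 mm from the base axis. Payload 8.1 kg.
Tool frame: the origin (TCP) lies between the finger pads; the fingertips stand 22 mm ahead of it and the grasp point (between the pads) lies 3 mm ahead of it (r.finger_overhang is the distance from the TCP to the fingertips, in mm); y points along the fingers, z is the direction in which the jaws open and shut, and the axes are right-handed (so a half turn about y gives the same grasp; the last joint's range is limited). The gripper opens to 93 mm and grips with 3 to 60 N. Pads are 15 mm wide; open, the fingers measure 128 mm over their backs; the gripper's body (75 mm by 188 mm) begins 65 mm behind the grasp point.
Start: joints at [1.102, 0.13, 1.488, -0, 1.523, -0.085], TCP at [224.647, 556.362, 240.635] pointing down, gripper open.
Joint ranges: [-2.96, 2.96], [-0.89, 2.26], [0.02, 2.5], [-1.34, 4.48], [0, 2.73], [-2.66, 2.66]. Speed limits (rad/s): [2.39, 2.39, 2.79, 3.14, 3.14, 3.14].

INTERFACE

Orientations are given as a unit quaternion [w, x, y, z].
In Python, from workcell import r gives the robot as it stands.
- The arm moves only by the tool send_rows, never from a script. Its argument "motion" is a list of rows, each a list of 6 numbers: the shift along the world's x, y, z in m, then the turn, a rotation vector about the world's x, y, z in degrees. A call has 1 to 20 rows; each row is the pose to reach, as a shift and turn from the pose commanded when the call began; what a row does not reach only later rows make up. A row lasts 1/8 s, in which the tool goes at most 62.5 mm and 10.7 degrees, less where a joint would pass 70% of its speed; a pose out of reach is approached as far as the arm can. A call with a gripper value outside its range is refused whole. "claw" is the opening, from -1 (shut) to 1 (fully open), set as the call begins (left out, the last holds). The fingers move at their own pace and stop on an object; "squeeze" is the grip in N (left out, the last holds). Time passes only in rows, so rows that repeat a pose let the fingers close. It gives the time, the measured TCP pose, the force and the opening at its end, in the units of the state.
- r.read_state(): the state, without advancing time (a new reading comes with each control period).
- r.capture(name): name is "scene" or "top" or "wrist"; returns (picture, depth): 384x512x3 uint8, red, green, blue; 384x512 float32, mm along the optical axis (not along the pixel's ray), 0 where there is no reading.
- r.camera_info(name): a dict with "fx", "fy", "cx", "cy" (pixels), "world_to_cam" (4x4, takes a point from world to camera coordinates); the wrist camera has in their place "tool_from_camera" (4x4, takes a point from camera to tool coordinates, whose origin is the TCP and whose axes are the tool frame's). Camera axes: x right, y up, looking along -z (the intrinsics and any distortion apply to the point x, -y, -z); pixel columns grow to the right and rows downward; lengths in mm; the calibration is good to about 2 mm. A picture is of the moment at which its call begins: read the wrist's pose just before it. camera_info takes no time and is no camera call.
- r.job_done(): hands the job in, once; it reports no verdict.
The state is a dict: "time_s": time; "joints": joint angles; "qvel": joint speeds; "tau": joint torques, N m; "position": TCP position; "ee_rot": TCP orientation; "wrist_force": force on the tool from outside, world axes, zero at the start; "ft_torque": the same for the moment, N m; "width": finger opening in mm.
Only numpy, scipy, OpenCV 4.12 (cv2) and the standard library are available. Lean on these libraries where they do the work, as an engineer would, in place of code of your own. Each camera call takes 0.05 s, during which the arm holds its last target. There are 200 camera calls.

## Working session

There is one attempt and no reset: what is moved stays moved. The work goes in short steps, Python scripts to look and compute and a tool call to move; the robot and the scene stay as the last step left them, time stands still between calls to the robot, and variables do not carry over. Pictures are saved under pics/ and viewed, about 8 in all and at most 12, crops included, and the job is handed in when it is done.

Besides the shell and the picture viewer there is one more tool, called after ">>>" by a JSON object that holds its "api" and its "payload", one argument or row to a line. send_rows: Moves the arm, as the interface text tells. Its arguments: {"type":"object","properties":{"motion":{"type":"array","items":{"type":"array","items":{"type":"number"}}},"claw":{"type":"number"},"squeeze":{"type":"number"}},"required":["motion"]}

```bash
mkdir -p pics; cat > h.py <<'E'
import numpy as np, cv2
from workcell import r
def px2w(cam,u,v,d,info=None):
    i=r.camera_info(cam); x=(u-i["cx"])/i["fx"]*d; y=-(v-i["cy"])/i["fy"]*d
    return np.linalg.inv(np.array(i["world_to_cam"]))@np.stack([x,y,-d,np.ones_like(d)])
def cloud(cam):
    im,de=r.capture(cam); v,u=np.mgrid[:384,:512]
    P=px2w(cam,u.ravel(),v.ravel(),de.ravel().astype(float))[:3].T.reshape(384,512,3)
    return im,de,P
E
python3 - <<'E'
from h import *
s=r.read_state(); print({k:np.round(v,3) for k,v in s.items()})
a,_=r.capture("top"); b,_=r.capture("scene")
i=r.camera_info("top"); print(i); print(r.camera_info("wrist"))
cv2.imwrite("pics/a.png",cv2.resize(np.vstack([a,b])[:,:,::-1],None,fx=.78,fy=.78))
E
```

```text
{'time_s': np.float64(0.0), 'joints': array([ 1.102,  0.131,  1.489,  0.   ,  1.523, -0.085]), 'qvel': array([ 0.   , -0.   , -0.001, -0.   , -0.002, -0.001]), 'tau': array([ 0.0000e+00, -5.5983e+01, -4.9176e+01,  7.7000e-02,  3.5000e-02,
       -0.0000e+00]), 'position': array([224.403, 555.895, 239.591]), 'ee_rot': array([-0.694,  0.695, -0.135,  0.135]), 'wrist_force': array([-0.28 ,  0.177, -0.6  ]), 'ft_torque': array([0.008, 0.008, 0.036]), 'width': np.float64(92.992)}
{'fx': 465.41252179624445, 'fy': 465.41252179624445, 'cx': 252.73156983826973, 'cy': 197.15582299326056, 'world_to_cam': array([[ 1.37094966e-02, -9.99859663e-01,  9.62828044e-03,
        -1.83168936e+01],
       [ 9.94089764e-01,  1.46662040e-02,  1.07565998e-01,
        -5.17710627e+02],
       [-1.07692113e-01,  8.09669934e-03,  9.94151323e-01,
        -1.08847895e+03],
       [ 0.00000000e+00,  0.00000000e+00,  0.00000000e+00,
         1.00000000e+00]])}
{'fx': 303.2750320261015, 'fy': 303.2750320261015, 'cx': 256.257866825574, 'cy': 193.2824842841986, 'tool_from_camera': array([[-4.23845679e-05, -9.58065447e-01, -2.86549466e-01,
        -8.14691145e+01],
       [-4.70172375e-04,  2.86549454e-01, -9.58065337e-01,
        -1.45288424e+02],
       [ 9.99999889e-01,  9.41204580e-05, -4.62601182e-04,
         1.88604926e-01],
       [ 0.00000000e+00,  0.00000000e+00,  0.00000000e+00,
         1.00000000e+00]])}
```

View pics/a.png

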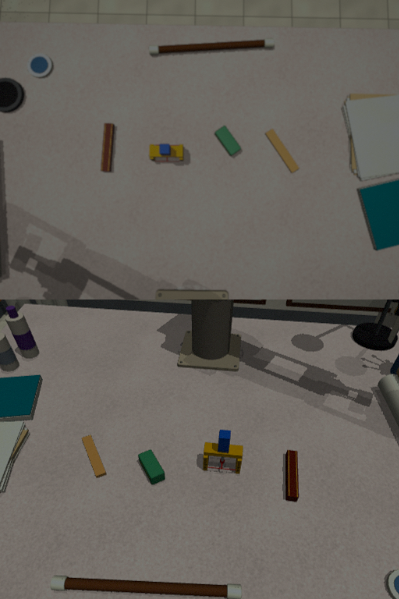

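The top view shows the dark strip at about (137,189), the gauge at (213,196), the paperweight at (292,180) and the pale strip at (361,193), all in full-size pixels. Next I measure them with masks and depth.

```bash
python3 - <<'E'
from h import *
im,de,P=cloud("top"); h=cv2.cvtColor(im,cv2.COLOR_RGB2HSV); H,S,V=[h[...,k].astype(int) for k in range(3)]
v,u=np.mgrid[:384,:512]
def plane(uv,z):
    i=r.camera_info("top"); M=np.linalg.inv(np.array(i["world_to_cam"]))
    d=np.stack([(uv[:,0]-i["cx"])/i["fx"],-(uv[:,1]-i["cy"])/i["fy"],-np.ones(len(uv))])
    d=M[:3,:3]@d; o=M[:3,3:]; t=(z-o[2])/d[2]; return (o+t*d).T
box=lambda a,b,c,d:(u>a)&(u<b)&(v>c)&(v<d)
for n,m,z in [("dark",box(115,160,145,235)&(S>110)&((H<12)|(H>165)),24),("yellow",box(180,250,175,215)&(S>140)&(H>15)&(H<35),74),("blue",box(180,250,175,215)&(S>120)&(H>100)&(H<130),132),("pale",box(330,390,155,230)&(S>100)&(H>5)&(H<30),12),("green",box(270,315,155,205)&(S>100)&(H>50)&(H<95),36)]:
    m=cv2.morphologyEx(m.astype(np.uint8),cv2.MORPH_OPEN,np.ones((2,2)))
    vv,uu=np.nonzero(m); p=plane(np.stack([uu,vv],1).astype(float),z)
    R=cv2.minAreaRect(p[:,:2].astype(np.float32)); zz=P[vv,uu,2]
    print(n,len(uu),np.round(R[0],1),np.round(R[1],1),round(R[2],1),"z",np.round(np.percentile(zz,[5,50,95]),1), "cloud xy",np.round(np.median(P[vv,uu,:2],0),1),(uu.min(),uu.max(),vv.min(),vv.max()))
E
```

```text
dark 342 [533.3 266.9] [ 13.7 143.8] 88.1 z [19.2 22.6 26.1] cloud xy [531.6 267.1] (np.int64(133), np.int64(142), np.int64(160), np.int64(219))
yellow 466 [515.5  78.6] [44.  96.8] 0.9 z [38.2 72.5 76.8] cloud xy [516.7  62.3] (np.int64(193), np.int64(235), np.int64(186), np.int64(205))
blue 160 [516.6  78.7] [26.3 26.3] 0.9 z [102.8 129.9 133.5] cloud xy [516.9  78.8] (np.int64(206), np.int64(218), np.int64(186), np.int64(198))
pale 655 [ 531.7 -278.1] [147.3  26.8] 33.8 z [ 7.1 11.1 15.1] cloud xy [ 531.4 -278.3] (np.int64(342), np.int64(382), np.int64(167), np.int64(221))
green 522 [ 557.6 -106.1] [84.6 36.1] 35.6 z [31.2 35.  38.5] cloud xy [ 557.3 -106.7] (np.int64(278), np.int64(308), np.int64(164), np.int64(198))
```

```bash
python3 - <<'E'
from h import *
from scipy.spatial.transform import Rotation as R
q=r.read_state()["ee_rot"]; A=R.from_quat(q,scalar_first=True)
print(A.as_matrix().round(3)); 
for yaw in (-90,0,90,180):
  y=np.radians(yaw+0.9); z=np.array([np.cos(y),np.sin(y),0]); yy=np.array([0,0,-1.]); T=np.stack([np.cross(yy,z),yy,z],1)
  print(yaw,(R.from_matrix(T)*A.inv()).as_rotvec(degrees=True).round(2), "toolx",T[:,0].round(2))
E
```

```text
[[ 0.927 -0.001  0.374]
 [-0.374 -0.001  0.927]
 [-0.    -1.    -0.001]]
-90 [-3.0000e-02 -1.1000e-01 -1.5711e+02] toolx [-1.   -0.02 -0.  ]
0 [ 4.000e-02 -7.000e-02 -6.711e+01] toolx [ 0.02 -1.    0.  ]
90 [ 8.000e-02 -2.000e-02  2.289e+01] toolx [1.   0.02 0.  ]
180 [8.0000e-02 4.0000e-02 1.1289e+02] toolx [-0.02  1.    0.  ]
```

>>> {"api": "send_rows", "payload": {
  "motion": [
    [0.03,-0.04,0,0,0,3],
    [0.06,-0.085,0,0,0,6],
    [0.09,-0.13,0,0,0,8],
    [0.12,-0.175,0,0,0,11],
    [0.15,-0.22,0,0,0,14],
    [0.18,-0.265,0,0,0,17],
    [0.21,-0.31,0,0,0,20],
    [0.24,-0.355,0,0,0,22.9],
    [0.255,-0.384,0,0,0,22.9],
    [0.255,-0.384,0,0,0,22.9],
    [0.255,-0.384,0,0,0,22.9],
    [0.255,-0.384,0,0,0,22.9]
  ],
  "claw": 1,
  "squeeze": 20
}}

```text
time_s: 1.65
position: [479.1, 173.4, 240.5]
ee_rot: [0.707, -0.707, -0.006, 0.006]
wrist_force: [0.4, -0.9, 0.5]
width: 92.9
```

```bash
cat >> h.py <<'E'
from scipy.spatial.transform import Rotation as R
def wpose():
    s=r.read_state(); T=np.eye(4); T[:3,:3]=R.from_quat(s["ee_rot"],scalar_first=True).as_matrix(); T[:3,3]=s["position"]
    return s,T@np.array(r.camera_info("wrist")["tool_from_camera"])
def wplane(M,uv,z):
    i=r.camera_info("wrist"); uv=np.asarray(uv,float)
    d=M[:3,:3]@np.stack([(uv[:,0]-i["cx"])/i["fx"],-(uv[:,1]-i["cy"])/i["fy"],-np.ones(len(uv))])
    o=M[:3,3:]; return (o+(z-o[2])/d[2]*d).T
E
python3 - <<'E'
from h import *
s,M=wpose(); im,de=r.capture("wrist"); np.savez("w1.npz",M=M,im=im,de=de)
print(s["time_s"],s["position"],s["qvel"],R.from_quat(s["ee_rot"],scalar_first=True).as_matrix().round(3))
cv2.imwrite("pics/w1.png",im[:,:,::-1])
E
```

```text
1.65 [479.10133629 173.39172667 240.53207686] [ 0.00346055 -0.00032684 -0.00239669 -0.00187072  0.0001524  -0.00430417] [[ 1.    -0.    -0.017]
 [ 0.017  0.     1.   ]
 [-0.    -1.     0.   ]]
```

View pics/w1.png

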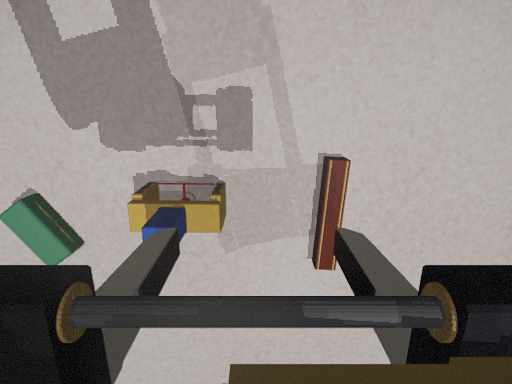

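The wrist view shows the strip at about (330,212), clear on all sides, and the gauge at about (178,207). I'll enlarge the strip area to pick its top edges.

```bash
python3 - <<'E'
from h import *
im=np.load("w1.npz")["im"]
cv2.imwrite("pics/w1c.png",np.hstack([cv2.resize(im[145:280,300:365],None,fx=4.4,fy=4.4,interpolation=2),cv2.resize(im[165:275,120:235],None,fx=4,fy=5.4,interpolation=2)])[:,:,::-1]) if 135*4.4==110*5.4 else None
E
```

```text
(no output)
```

View pics/w1c.png

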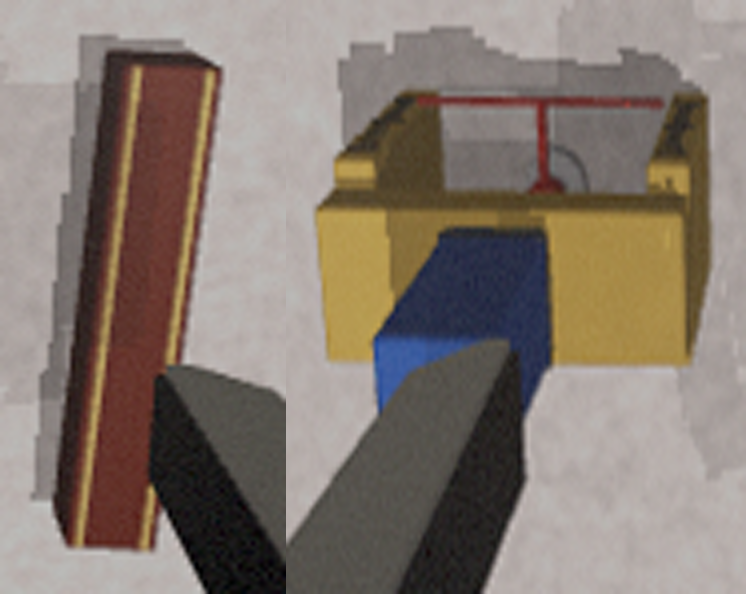

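The crop shows the strip's top face with corners at (131,67), (220,68), (70,547) and (155,549), and the yellow crossbar top at (318,208), (684,212), (328,358) and (690,362).

```bash
python3 - <<'E'
from h import *
M=np.load("w1.npz")["M"]
def f(n,c,z,o,s):
    uv=np.array(o)+np.array(c,float)/s-.4; p=wplane(M,uv,z)[:,:2]
    e=p[1:]-p[:-1]; R_=cv2.minAreaRect(p.astype(np.float32))
    print(n,p.round(1).tolist(),"centre",p.mean(0).round(1),"len",[round(float(np.linalg.norm(p[a]-p[b])),1) for a,b in((0,1),(2,3),(0,2),(1,3))],
     "ang",[round(float(np.degrees(np.arctan2(*(p[b]-p[a])[::-1]))),1) for a,b in((0,1),(2,3),(0,2),(1,3))])
f("strip",[(131,67),(220,68),(70,547),(155,549)],24,(300,145),np.array([4.4,4.4]))
f("bar",[(32,208),(398,212),(42,358),(404,362)],74,(120,165),np.array([4,5.4]))
E
```

```text
strip [[462.4, 262.3], [462.3, 286.7], [610.9, 256.4], [611.1, 282.5]] centre [536.7 271.9] len [24.4, 26.1, 148.6, 148.9] ang [90.3, 89.5, -2.3, -1.6]
bar [[504.6, 35.4], [503.7, 134.5], [537.2, 34.8], [536.4, 135.6]] centre [520.5  85. ] len [99.1, 100.8, 32.6, 32.7] ang [90.5, 90.5, -1.1, 1.9]
```

>>> {"api": "send_rows", "payload": {
  "motion": [
    [0.02,-0.044,0,0,0,0],
    [0.04,-0.088,0,0,0,0],
    [0.04,-0.088,-0.01,0,0,0],
    [0.04,-0.088,-0.04,0,0,0],
    [0.04,-0.088,-0.07,0,0,0],
    [0.04,-0.088,-0.1,0,0,0],
    [0.04,-0.088,-0.12,0,0,0],
    [0.04,-0.088,-0.13,0,0,0],
    [0.04,-0.088,-0.132,0,0,0],
    [0.04,-0.088,-0.132,0,0,0],
    [0.04,-0.088,-0.132,0,0,0]
  ]
}}

```text
time_s: 3.08
position: [520.3, 84.5, 109.7]
ee_rot: [0.707, -0.707, -0.006, 0.005]
wrist_force: [1.1, -0.2, 0.3]
width: 92.9
```

```bash
python3 - <<'E'
from h import *
s,M=wpose(); im,de=r.capture("wrist"); a,_=r.capture("top")
print(s["time_s"],s["position"])
cv2.imwrite("pics/w2.png",np.hstack([cv2.resize(im[:,100:420],(400,480)),cv2.resize(a[150:250,160:260],(400,480))])[:,:,::-1])
E
```

```text
3.075 [520.34661442  84.52848711 109.67313808]
```

View pics/w2.png

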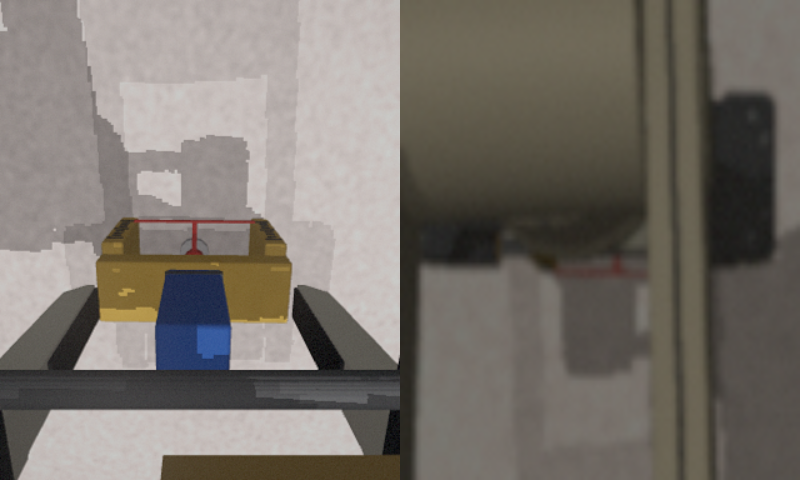

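The jaws are centred on the blue handle (wrist crop: handle at column 194, fingers at 98 and 293). I'm closing them.

>>> {"api": "send_rows", "payload": {
  "motion": [
    [0,0,0,0,0,0],
    [0,0,0,0,0,0],
    [0,0,0,0,0,0],
    [0,0,0,0,0,0],
    [0,0,0,0,0,0],
    [0,0,0,0,0,0],
    [0,0,0,0,0,0],
    [0,0,0,0,0,0]
  ],
  "claw": -1,
  "squeeze": 30
}}

```text
time_s: 4.18
position: [519.6, 84.2, 108.5]
ee_rot: [-0.707, 0.707, 0.006, -0.006]
wrist_force: [0.4, -1.5, -0.7]
width: 28.1
```

>>> {"api": "send_rows", "payload": {
  "motion": [
    [0,0,0.01,0,0,0],
    [0,0,0.04,0,0,0],
    [0,0,0.07,0,0,0],
    [0.002,0.03,0.07,0,0,-0.5],
    [0.005,0.06,0.07,0,0,-1],
    [0.008,0.09,0.07,0,0,-1.5],
    [0.011,0.12,0.07,0,0,-2],
    [0.014,0.15,0.07,0,0,-2.5],
    [0.017,0.175,0.07,0,0,-2.8],
    [0.017,0.187,0.07,0,0,-2.8],
    [0.017,0.187,0.07,0,0,-2.8],
    [0.017,0.187,0.07,0,0,-2.8]
  ]
}}

```text
time_s: 5.68
position: [536.5, 270.5, 178.6]
ee_rot: [-0.707, 0.707, -0.012, 0.012]
wrist_force: [-0.2, -0.7, -5.1]
width: 27.7
```

```bash
python3 - <<'E'
from h import *
s,M=wpose(); im,de=r.capture("wrist"); a,_=r.capture("scene"); np.savez("w3.npz",M=M,im=im,a=a)
print(s["time_s"],s["position"],s["wrist_force"],s["width"])
cv2.imwrite("pics/w3.png",np.hstack([cv2.resize(im[100:300,170:340],(408,480)),cv2.resize(a[130:290,310:440],(390,480))])[:,:,::-1])
E
```

```text
5.675 [536.54803    270.48846276 178.5507803 ] [-0.1753189  -0.67934669 -5.12268346] 27.678178325719287
```

View pics/w3.png

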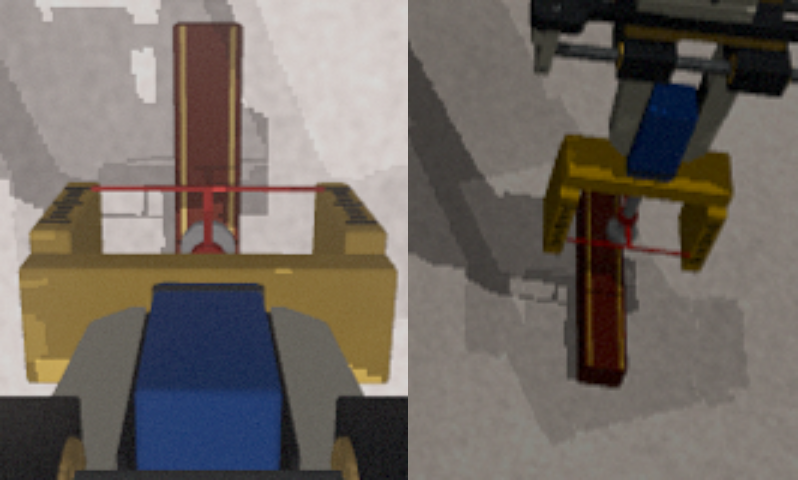

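The wrist view shows the strip square to the gauge and centred under the foot (strip at column 208, foot at 209). I'll check the position along the strip from its near end.

```bash
python3 - <<'E'
from h import *
M=np.load("w3.npz")["M"]
p=wplane(M,np.array([[176,27],[240,27]])/2.4+[170,100]-.3,24)[:,:2]; m=p.mean(0)
a=np.radians(-1.9); print(p.round(1), "centre est", m+75*np.array([np.cos(a),np.sin(a)]))
E
```

```text
[[462.5 261.1]
 [463.4 286.5]] centre est [537.91657386 271.29881108]
```

>>> {"api": "send_rows", "payload": {
  "motion": [
    [0.001,0.0005,-0.01,0,0,0],
    [0.001,0.0005,-0.025,0,0,0],
    [0.001,0.0005,-0.04,0,0,0],
    [0.001,0.0005,-0.05,0,0,0],
    [0.001,0.0005,-0.058,0,0,0],
    [0.001,0.0005,-0.062,0,0,0],
    [0.001,0.0005,-0.064,0,0,0],
    [0.001,0.0005,-0.065,0,0,0],
    [0.001,0.0005,-0.066,0,0,0],
    [0.001,0.0005,-0.067,0,0,0],
    [0.001,0.0005,-0.067,0,0,0],
    [0.001,0.0005,-0.067,0,0,0]
  ]
}}

```text
time_s: 7.28
position: [537.9, 272.0, 111.8]
ee_rot: [0.707, -0.707, 0.011, -0.012]
wrist_force: [0.1, -0.4, -2.2]
width: 27.8
```

>>> {"api": "send_rows", "payload": {
  "motion": [
    [0,0,-0.0005,0,0,0],
    [0,0,-0.001,0,0,0],
    [0,0,-0.0015,0,0,0],
    [0,0,-0.002,0,0,0],
    [0,0,-0.002,0,0,0],
    [0,0,-0.002,0,0,0]
  ]
}}

```text
time_s: 8.02
position: [537.6, 271.8, 109.6]
ee_rot: [-0.707, 0.707, -0.012, 0.012]
wrist_force: [0.1, 0.8, -2.5]
width: 27.8
```

>>> {"api": "send_rows", "payload": {
  "motion": [
    [0,0,-0.0005,0,0,0],
    [0,0,-0.001,0,0,0],
    [0,0,-0.001,0,0,0],
    [0,0,-0.001,0,0,0]
  ]
}}

```text
time_s: 8.52
position: [537.6, 271.8, 108.6]
ee_rot: [-0.707, 0.707, -0.012, 0.012]
wrist_force: [0.8, 0.3, -3.3]
width: 28.0
```

>>> {"api": "send_rows", "payload": {
  "motion": [
    [0,0,-0.0003,0,0,0],
    [0,0,-0.0006,0,0,0],
    [0,0,-0.0006,0,0,0],
    [0,0,-0.0006,0,0,0]
  ]
}}

```text
time_s: 9.02
position: [537.8, 271.8, 108.5]
ee_rot: [-0.707, 0.707, -0.012, 0.012]
wrist_force: [-2.2, -1.7, 4.1]
width: 27.7
```

>>> {"api": "send_rows", "payload": {
  "motion": [
    [0,0,-0.0003,0,0,0],
    [0,0,-0.0005,0,0,0],
    [0,0,-0.0005,0,0,0],
    [0,0,-0.0005,0,0,0]
  ]
}}

```text
time_s: 9.52
position: [537.8, 271.8, 108.5]
ee_rot: [-0.707, 0.707, -0.012, 0.012]
wrist_force: [-4.0, -3.5, 8.6]
width: 27.8
```

The force has swung to +8.6 N upward and the descent has stopped at 108.5, the pickup height. I'll look before letting go.

```bash
python3 - <<'E'
from h import *
s,M=wpose(); im,de=r.capture("wrist"); a,_=r.capture("scene")
print(s["wrist_force"],s["ft_torque"])
cv2.imwrite("pics/w4.png",np.hstack([cv2.resize(im[100:300,170:340],(408,480)),cv2.resize(a[160:290,320:430],(390,480))])[:,:,::-1])
E
```

```text
[-3.9942242  -3.51940846  8.58890831] [-0.42794564  0.89260059  0.09617698]
```

View pics/w4.png

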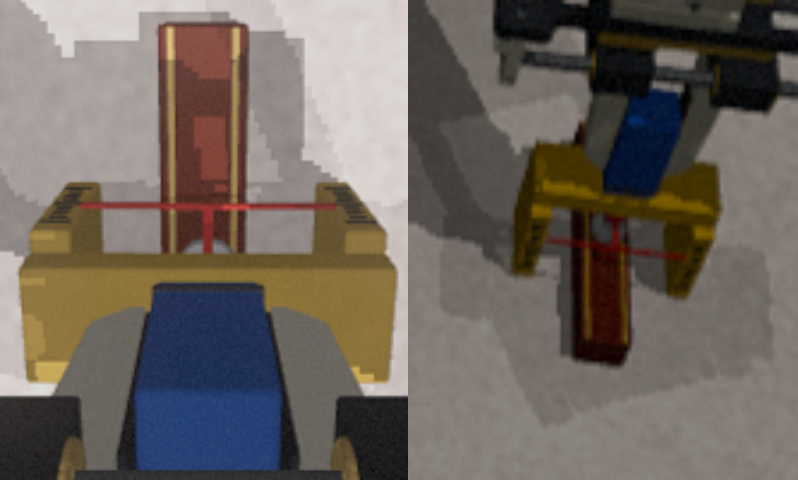

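The gauge stands astride the strip with the foot centred and the pointer raised. I'll ease off the load, release and go straight up.

>>> {"api": "send_rows", "payload": {
  "motion": [
    [0,0,0.0003,0,0,0],
    [0,0,0.0005,0,0,0],
    [0,0,0.0005,0,0,0]
  ]
}}

```text
time_s: 10.0
position: [537.8, 271.8, 108.4]
ee_rot: [-0.707, 0.707, -0.012, 0.012]
wrist_force: [-2.3, -3.5, 6.6]
width: 27.6
```

>>> {"api": "send_rows", "payload": {
  "motion": [
    [0,0,0,0,0,0],
    [0,0,0,0,0,0],
    [0,0,0,0,0,0],
    [0,0,0,0,0,0],
    [0,0,0,0,0,0],
    [0,0,0,0,0,0],
    [0,0,0,0,0,0],
    [0,0,0,0,0,0]
  ],
  "claw": 0.8
}}

```text
time_s: 11.0
position: [537.7, 271.9, 108.0]
ee_rot: [0.707, -0.707, 0.012, -0.012]
wrist_force: [-0.8, 0.1, 0.9]
width: 83.2
```

>>> {"api": "send_rows", "payload": {
  "motion": [
    [0,0,0.01,0,0,0],
    [0,0,0.03,0,0,0],
    [0,0,0.06,0,0,0],
    [0,0,0.09,0,0,0],
    [0,0,0.12,0,0,0],
    [0,-0.04,0.15,0,0,0],
    [0,-0.09,0.15,0,0,0],
    [0,-0.14,0.15,0,0,0],
    [0,-0.19,0.15,0,0,0],
    [0,-0.23,0.15,0,0,0],
    [0,-0.25,0.15,0,0,0],
    [0,-0.25,0.15,0,0,0],
    [0,-0.25,0.15,0,0,0]
  ]
}}

```text
time_s: 12.62
position: [537.8, 23.0, 258.4]
ee_rot: [0.707, -0.707, 0.011, -0.012]
wrist_force: [0.2, -0.2, -0.1]
width: 83.7
```

```bash
python3 - <<'E'
from h import *
s,M=wpose(); im,de=r.capture("top"); a,_=r.capture("scene")
print(s["time_s"],s["position"],s["wrist_force"],s["width"])
cv2.imwrite("pics/w5.png",np.hstack([cv2.resize(im[130:250,90:200],(400,436)),cv2.resize(a[170:290,320:430],(400,436))])[:,:,::-1])
E
```

```text
12.625 [537.77647184  22.95167152 258.44295471] [ 0.23522198 -0.15203401 -0.05415745] 83.69702570618851
```

View pics/w5.png

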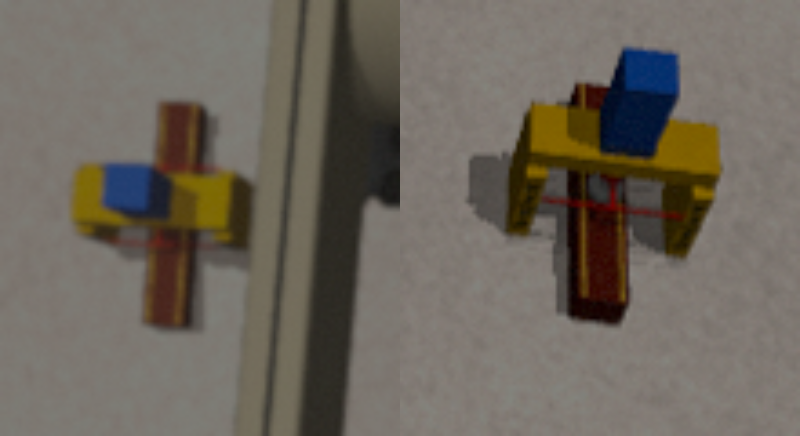

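The gauge stands level astride the strip near its middle, with the strip's ends in the same pixel rows as before (about 158 to 220). I'll do a short numeric check and then hand in.

```bash
python3 - <<'E'
from h import *
im,de,P=cloud("top"); h=cv2.cvtColor(im,cv2.COLOR_RGB2HSV); H,S,V=[h[...,k].astype(int) for k in range(3)]
v,u=np.mgrid[:384,:512]
box=lambda a,b,c,d:(u>a)&(u<b)&(v>c)&(v<d)
for n,m in [("dark",box(115,160,145,235)&(S>110)&((H<12)|(H>165))&(P[...,2]<30)),("blue",box(100,160,165,200)&(S>120)&(H>100)&(H<130)&(P[...,2]>120)),("bar",box(100,160,165,215)&(S>140)&(H>15)&(H<35)&(P[...,2]>66))]:
    p=P[m]; print(n,m.sum(),p.min(0).round(1),p.max(0).round(1),np.median(p,0).round(1))
print(r.job_done())
E
```

```text
dark 285 [461.7 252.7  -2.7] [607.8 310.4  29.4] [515.3 268.6  22.7]
blue 154 [397.7  -1.9 120.5] [ 551.1  282.9 1138. ] [537.6 268.5 130.2]
bar 399 [397.7  -1.9  66.5] [ 555.4  319.2 1138. ] [535.2 250.7  72.5]
the job is handed in; nothing more can be done
None
```

I picked the gauge up by its blue handle, lowered it slowly astride the dark strip until the legs took the load, then let go and moved clear. The job is handed in, at about 12.7 s of the 38 s.

- **Legs on the bench:** before release the descent had stopped at the pickup height (TCP z 108.5 mm), with 8.6 N upward at the wrist. I eased that to 6.6 N and then opened the jaws.
- **Gauge position:** afterwards it stands upright by itself. Its handle is at about (538, 268) with its top near z 130, against an expected 132. The strip's ends run from about x 462 to 608, so the foot is within a few mm of the middle.
- **Dark strip:** its ends are in the same top-camera pixel rows as at the start, within the accuracy of the picture.
- **Disagreement:** the top camera and the wrist camera differed by about 5 mm in absolute position. I used the wrist camera; both agreed on the distance from gauge to strip.
- **Not checked:** I did not read the foot value itself; I only saw the pointer raised. I did not measure the pale strip and paperweight again, but the arm's path stayed away from both.

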